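# Fit up a butt joint: spacer in the gap, plate held tight for tacking

### The arm

A 7-joint arm with a two-finger parallel gripper is mounted at the origin on the work surface. World frame = base frame: x ahead of the robot, y to its left, z up, the work surface at z = 0. Lengths are in m, angles in rad, forces in N, time in s.
With the tool pointing down it reaches from about 0.4 to 0.85 m from the base axis. Payload 10.4 kg.
Tool frame: the origin (TCP) lies between the finger pads; the fingertips stand 14 mm ahead of it and the grasp point (between the pads) lies 5 mm behind it; z points along the fingers, y is the line along which they close (so a half turn about z gives the same grasp; the last joint's range is limited). The gripper opens to 87 mm and grips with 3 to 60 N. Pads are 19 mm wide; open, the fingers measure 117 mm over their backs; the gripper's body (75 mm by 190 mm) begins 51 mm behind the grasp point.
Start: joints at [-1.143, 0.332, -0.065, 1.46, 0.022, 1.35, -0.088], TCP at [0.272, 0.563, 0.237] pointing down, gripper open.
Joint ranges: [-2.6, 2.6], [-0.5, 2.12], [-1.47, 1.34], [0.16, 2.42], [-1.27, 4.41], [0.06, 2.06], [-2.6, 2.6]. Speed limits (rad/s): [2.22, 2.22, 2.79, 2.79, 3.14, 3.14, 3.14].

### API

Orientations are given as a 3x3 rotation matrix whose columns are the frame's x, y, z axes.
In Python, from workcell import ctrl gives the robot as it stands.
- The arm moves only by the shell command python3 -m crank 'ROWS' [FORCE]. ROWS is text: rows parted by semicolons, each of 5 numbers parted by spaces: the finger opening in m, from 0 to 0.087, then the shift along the tool's x, y, z in m, then the turn about the tool's z in degrees. In form: hand x y z twist; .... A call has 1 to 12 rows; each row is the pose to reach, as a shift and turn from the pose commanded when the call began, along the tool's axes at that moment; what a row does not reach only later rows make up. A row lasts 1/10 s, in which the tool goes at most 50 mm and 8.59 degrees, less where a joint would pass 70% of its speed; a pose out of reach is approached as far as the arm can. A call with a gripper value outside its range is refused whole. The fingers move at their own pace and stop on an object; FORCE is the grip in N (left out, the last holds). Time passes only in rows, so rows that repeat a pose let the fingers close. It gives the time, the measured TCP pose, the force, the opening and the grip force at its end, in the units of the state.
- ctrl.read_state(): the state, without advancing time (a new reading comes with each control period).
- ctrl.read_camera(name): name is "scene" or "side" or "wrist"; returns a dict with "color" (384x512x3 uint8, blue, green, red), "K" (3x3 intrinsics, pixels), "k1" (the pictures are not rectified: a ray, as slopes to the right and down, at radius r is drawn at 1 + k1 r^2 times it, then the intrinsics apply), "cam_to_world" (4x4, takes a point from camera to world coordinates). Camera axes: x right, y up, looking along -z (the intrinsics and any distortion apply to the point x, -y, -z); pixel columns grow to the right and rows downward; lengths in m; the calibration is good to about 2 mm. A picture is of the moment at which its call begins. There is no depth.
- ctrl.job_done(): hands the job in; it is judged then, once.
The state is a dict: "time": time; "q": joint angles; "dq": joint speeds; "joint_torque": joint torques, N m; "position": TCP position; "tool_rot": TCP orientation; "force": force on the tool from outside, world axes, zero at the start; "ft_torque": the same for the moment, N m; "width": finger opening in m; "finger_force": force on a finger pad.
Only numpy, scipy, OpenCV 4.12 (cv2) and the standard library are available. Lean on these libraries where they do the work, as an engineer would, in place of code of your own. Each camera call takes 0.05 s, during which the arm holds its last target. There are 200 camera calls.

### The job

Lift the lid of the gauge case back until it rests on its stop, take out the 10 mm spacer (the thinnest of its three gauges) and slide it down on edge into the joint between the clamped and the loose plate where the joint is wide enough (towards its wider end), without shoving the plate aside, and let it stand there. Then push the loose plate from behind, flush against the spacer so that the joint is parallel and just the spacer's width, and finish while still holding it firmly pressed, ready for tacking. Leave the lid open and everything else in place.

Things in the scene. Friction and masses are not known exactly. Their poses are not given: they have to be found in the camera images.
- case: Grey steel gauge case, fixed: tray 130 (x) x 250 (y) x 40 mm high, walls and floor 4 mm; 65 mm high with the lid shut. Origin: centre of its underside, x from front (handle) to back (hinge); turned up to 0.25 rad. Three 50 mm tall gauges stand in a row along y at x = -10, y = -70, 0, +70 mm (order varies) between rails 18 mm apart, 10 mm above the floor; free for fingers on both sides.
- case_lid (a joint): Lid angle in rad: 0 shut, grows as it opens, 1.8 resting on the stop lugs behind the case. Hinge along the case's y. The lid weighs 0.35 kg; it falls shut when let go below about 1.3 and falls back onto its stop beyond that.
- lid_handle (a point): Middle of the lid's handle: round bar, 10 mm diameter, along y, 84 mm between its legs, 42 mm out from the lid's front face (31 mm clear behind the bar), 52 mm above the bench when shut. It swings on a 172 mm radius about the hinge. Can be pinched from above, a finger each side of the bar; the bar turns between the fingers as the lid rises.
- lid_hinge (a point): Middle of the hinge line: case frame x = +65 mm, 40 mm above the bench.
- spacer: The 10 mm spacer: plain steel flat bar 10 (x, thickness) x 60 (y) x 50 (z) mm, 0.23 kg, standing on edge in the case, its x along the case's x. Origin: centre of its underside (its 10 x 60 mm foot), 50 mm below its top.
- fixture: Welding fixture, fixed: dark steel base 12 mm thick, x -50 to +165, y -95 to +95 mm, copper strip flush under the joint, two upright toggle clamps at the back (x above 70 mm, to 135 mm high). Origin at bench level; x points from the loose plate to the clamped plate, z up. Turned up to 0.25 rad; fixture and case may swap sides of the bench.
- fixed_plate: Clamped steel plate 80 x 130 x 12 mm on the fixture's base, immovable. Origin: middle of its joint edge (towards the loose plate), at its underside, 12 mm above the bench = top of the base. It reaches x 0 to +80, y -65 to +65 mm; the joint lies at negative x. Axes as the fixture's.
- plate: Loose steel plate 75 (x) x 110 (y) x 12 mm, about 0.8 kg, flat on the base; its rear overhangs the base by about 20 mm in the middle, 12 mm above the bench. Up to 0.22 rad crooked: the joint is 16 to 19 mm wide in the middle, wider at one end, as little as 4 mm at the other. Origin: centre of its underside, x to the joint. Slides at 2 to 4 N; a firm hand push is 10 to 25 N.
- plate_edge (a point): Middle of the loose plate's joint edge, at its underside (plate x = +37.5 mm).
- plate_back (a point): Middle of the loose plate's rear edge, at half thickness (plate x = -37.5 mm, 6 mm above its underside): the edge to push on; it is 18 mm above the bench. A finger that sticks to the edge can jam the plate crooked: give way sideways, or ease off and push again on the end that lags, in line with the spacer.
- thick_block: Bystander in the case: steel block 16 x 60 x 50 mm, too thick for the joint.
- round_pin: Bystander in the case: round steel pin, 16 mm diameter, 50 mm tall, standing.
- wire_brush: Bystander: wooden-backed wire brush 230 mm long, 30 mm high, lying between fixture and case.
- hammer: Bystander: hammer lying at the right.
- spray_can: Bystander: spray can 62 mm diameter, 170 mm tall, standing at the left.
- flanged_tube: Bystander: steel tube 138 mm tall standing on its 84 mm flange at the back.
- square_magnet: Bystander: welding magnet square lying at the left, about 90 mm.
- vee_block: Bystander: steel vee block 60 x 45 x 40 mm, standing behind the wire brush between fixture and case.

How it is judged:
On the way, in this order (a step that is already met when the one before it is completed fails the run):
1. the case lid rests open on its stop (value of joint case_lid above 1.72 rad), for 0.2 s.
2. the 10 mm spacer stands upright on the fixture in the joint, let go, and the loose plate has not been shoved aside (moved less than 6 mm) (x of spacer in the frame of fixed_plate between -0.03 and -0.0035 m and y of spacer in the frame of fixed_plate between -0.06 and 0.06 m and z of spacer in the frame of fixed_plate below 0.003 m and angle between spacer's own z axis and vertical below 0.12 rad and angle between the y axis of spacer and the y axis of fixed_plate, either way round below 0.35 rad and contact force between spacer and the arm below 0.2 N and contact force between spacer and the fingers below 0.2 N and linear speed of spacer below 0.02 m/s and distance of plate from where it was at the start of the episode below 0.006 m), for 0.2 s.
At the end, for the whole second after the job is handed in: Lid still on its stop; the spacer upright on the fixture in the joint, square within 0.04 rad; loose plate flat, its edge parallel within 0.04 rad and 8 to 12 mm from the clamped plate; fingers pressing it with over 4 N and the spacer nipped with over 2.5 N by both plates (x of spacer in the frame of fixed_plate between -0.03 and -0.0035 m and y of spacer in the frame of fixed_plate between -0.06 and 0.06 m and z of each of spacer, plate in the frame of fixed_plate below 0.003 m and angle between spacer's own z axis and vertical below 0.12 rad and value of joint case_lid above 1.72 rad and x of plate_edge in the frame of fixed_plate between -0.012 and -0.008 m and angle between the y axis of each of plate, spacer and the y axis of fixed_plate, either way round below 0.04 rad and angle between plate's own z axis and vertical below 0.03 rad and contact force between the fingers and plate above 4 N and contact force between plate and spacer above 2.5 N and contact force between spacer and fixed_plate above 2.5 N and linear speed of plate below 0.01 m/s); the arm keeps its last pose, push and grip.
It fails at once if a bystander is moved more than 30 mm (distance of any of thick_block, round_pin, wire_brush, hammer, spray_can, flanged_tube, square_magnet, vee_block from where it was at the start of the episode above 0.03 m).
It also fails if it takes over 72 s, if anything falls off the work surface, if the arm or the gripper's body presses on something with over 40 N, if the wrist force passes 120 N, or if a joint passes its speed limit or range.

## Working session

There is one attempt and no reset: what is moved stays moved. The work goes in short steps, Python scripts to look and compute and a shell command to move; the robot and the scene stay as the last step left them, time stands still between calls to the robot, and variables do not carry over. Pictures are saved under pics/ and viewed, at most 10 in all, crops included, and the job is handed in when it is done.

```bash
ls; mkdir -p pics
cat > h.py <<'E'
import numpy as np, cv2
from workcell import ctrl
def ray(cam,uv):
    K=np.array(cam["K"]);k1=cam["k1"];T=np.array(cam["cam_to_world"])
    p=cv2.undistortPoints(np.array([[uv]],float),K,np.array([k1,0,0,0.]),None,None)[0,0]
    d=T[:3,:3]@np.array([p[0],-p[1],-1]);return T[:3,3],d/np.linalg.norm(d)
def at_z(cam,uv,z):
    o,d=ray(cam,uv);return o+d*(z-o[2])/d[2]
def tri(obs):
    A=np.zeros((3,3));b=np.zeros(3)
    for c,uv in obs:
        o,d=ray(c,uv);P=np.eye(3)-np.outer(d,d);A+=P;b+=P@o
    X=np.linalg.solve(A,b)
    res=[np.linalg.norm((np.eye(3)-np.outer(ray(c,uv)[1],ray(c,uv)[1]))@(X-np.array(c["cam_to_world"])[:3,3])) for c,uv in obs]
    return X,res
def proj(cam,X):
    T=np.linalg.inv(np.array(cam["cam_to_world"]));p=T[:3,:3]@np.asarray(X)+T[:3,3]
    x,y=p[0]/-p[2],-p[1]/-p[2];f=1+cam["k1"]*(x*x+y*y);K=np.array(cam["K"])
    return K[0,0]*x*f+K[0,2],K[1,1]*y*f+K[1,2]
def snap(name,tag):
    c=ctrl.read_camera(name);cv2.imwrite(f"pics/{tag}.png",cv2.resize(c["color"],None,fx=1.5,fy=1.5,interpolation=cv2.INTER_CUBIC))
    np.save(f"pics/{tag}.npy",c,allow_pickle=True);return c
def load(tag): return np.load(f"pics/{tag}.npy",allow_pickle=True).item()
E
python3 - <<'E'
from h import *
for n in("scene","side","wrist"):
    c=snap(n,n+"0");print(n,np.round(c["cam_to_world"],3).tolist(),np.round(c["K"],1).tolist(),c["k1"])
s=ctrl.read_state();print({k:np.round(v,3).tolist() for k,v in s.items()})
E
```

```text
pics
scene [[0.02, -0.723, 0.691, 1.518], [1.0, 0.018, -0.01, -0.033], [-0.005, 0.691, 0.723, 0.974], [0.0, 0.0, 0.0, 1.0]] [[421.6, 0.0, 256.4], [0.0, 421.6, 194.7], [0.0, 0.0, 1.0]] -0.09163422534136417
side [[0.925, 0.297, -0.236, 0.21], [-0.379, 0.709, -0.594, -1.064], [-0.009, 0.639, 0.769, 1.423], [0.0, 0.0, 0.0, 1.0]] [[480.6, 0.0, 250.9], [0.0, 480.6, 194.9], [0.0, 0.0, 1.0]] 0.009371011706850271
wrist [[0.435, -0.859, -0.27, 0.197], [0.9, 0.414, 0.133, 0.599], [-0.002, -0.301, 0.954, 0.384], [0.0, 0.0, 0.0, 1.0]] [[298.1, 0.0, 253.1], [0.0, 298.1, 200.1], [0.0, 0.0, 1.0]] -0.00245400733660959
{'time': 0.15, 'q': [-1.143, 0.333, -0.065, 1.461, 0.022, 1.35, -0.089], 'dq': [0.0, -0.001, 0.002, -0.002, -0.0, -0.001, -0.001], 'joint_torque': [0.001, -62.363, 0.025, -39.014, -0.061, 0.037, 0.0], 'position': [0.272, 0.562, 0.236], 'tool_rot': [[-0.9, 0.436, -0.0], [0.436, 0.9, -0.001], [-0.0, -0.001, -1.0]], 'force': [-0.01, 0.04, 0.628], 'ft_torque': [-0.011, -0.029, 0.013], 'finger_force': 0.0, 'width': 0.087}
```

View pics/scene0.png

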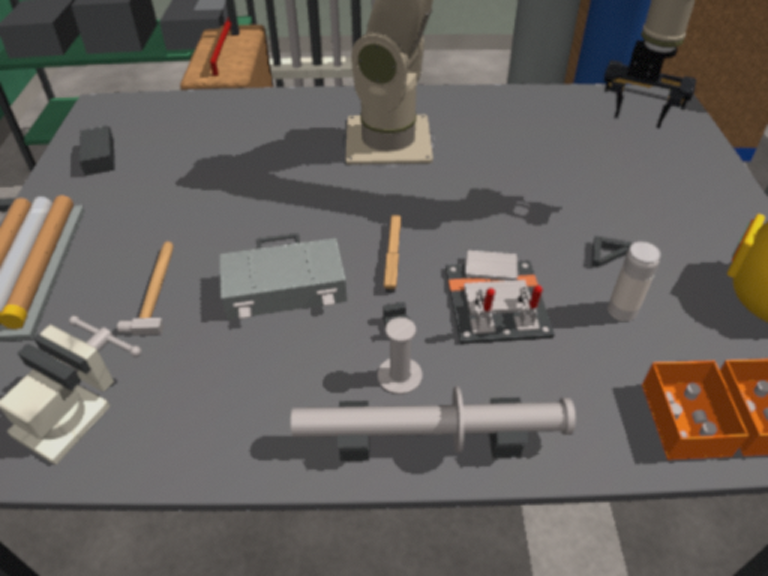

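View pics/side0.png

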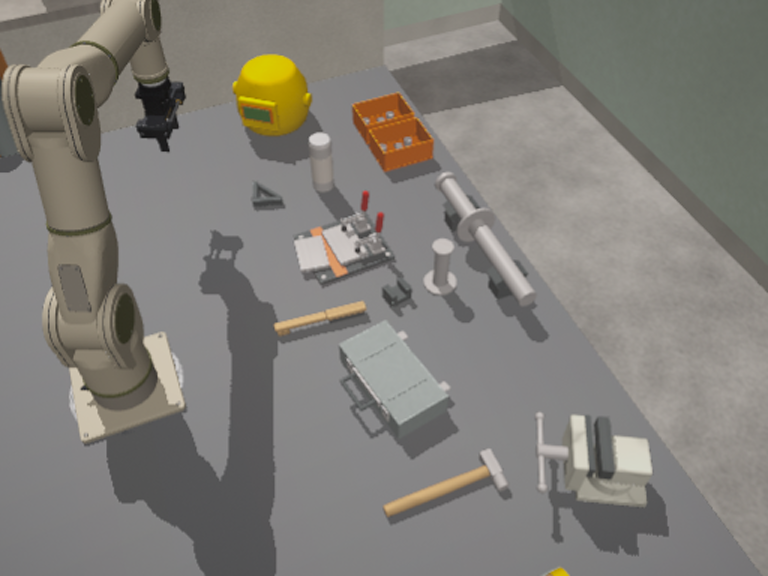

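Scene: case at (282,275) with its handle bar at (278,240), and the fixture at (498,295) with the loose plate at (491,265). In the side view the case is at (394,375) and the fixture at (343,247). I'll magnify both.

```bash
cat >> h.py <<'E'
def mosaic(parts,out,w=100,h=75,s=4):
    # parts: list of 4 (tag,x0,y0)
    t=[]
    for tag,x0,y0 in parts:
        im=cv2.resize(load(tag)["color"][y0:y0+h,x0:x0+w],None,fx=s,fy=s,interpolation=cv2.INTER_CUBIC)
        for i in range(0,w,25): cv2.putText(im,str(x0+i),(i*s,10),0,.35,(0,0,255));cv2.line(im,(i*s,12),(i*s,18),(0,0,255))
        for i in range(0,h,25): cv2.putText(im,str(y0+i),(0,i*s+4),0,.35,(255,0,0));cv2.line(im,(22,i*s),(30,i*s),(255,0,0))
        t.append(im)
    cv2.imwrite(out,np.vstack([np.hstack(t[:2]),np.hstack(t[2:])]) if len(t)==4 else t[0])
E
python3 -c "
from h import *
mosaic([('scene0',138,150),('side0',212,212),('scene0',285,157),('side0',185,120)],'pics/m0.png')"
```

```text
(no output)
```

View pics/m0.png

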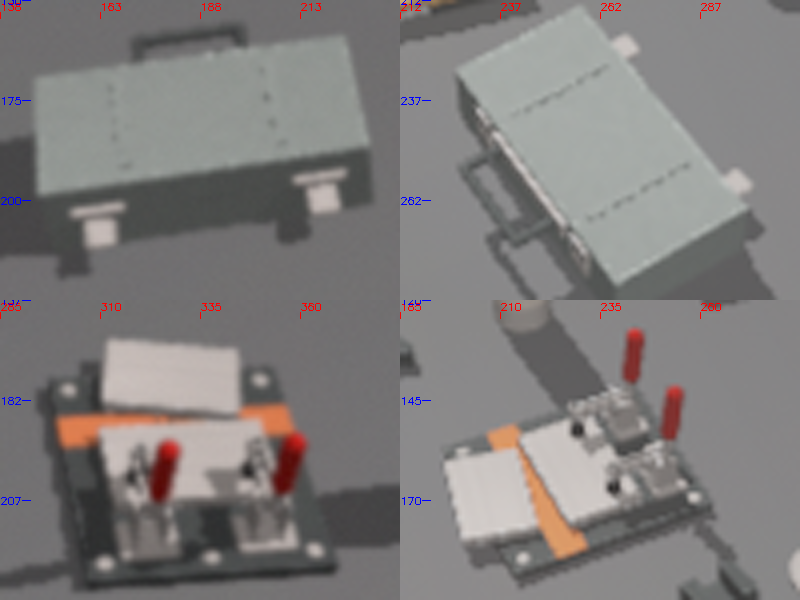

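Run:
```python
from h import *
a,b=load('scene0'),load('side0')
P={'lidF-':((146.75,169.5),(266.25,283)),'lidF+':((224.25,159.25),(226.25,230)),'lidB+':((230.5,186.75),(257.75,213.75)),'lidB-':((147.5,198.5),(299,264)),
'h+':((198.75,157),(227.5,253.75)),'h-':((171.5,160),(236,271.5)),
'pR-':((311.75,166.5),(201.25,180.5)),'pR+':((345,169),(196.25,160.5)),'pJ+':((344.75,185),(214.25,157)),'pJ-':((310.5,182.5),(219.5,178.25)),'fJ-':((310,189),(228,176.25))}
R={}
for k,(u,v) in P.items():
    X,r=tri([(a,u),(b,v)]);R[k]=X;print(k,np.round(X,4),np.round(r,4))
for p,q in(('lidF-','lidF+'),('lidB-','lidB+'),('h-','h+'),('pR-','pR+'),('pJ-','pJ+'),('lidF-','lidB-'),('lidF+','lidB+')):
    d=R[q]-R[p];print(p,q,np.linalg.norm(d),np.arctan2(d[1],d[0]))
print(sum(R[k] for k in('lidF-','lidF+','lidB+','lidB-'))/4,sum(R[k] for k in('pR-','pR+','pJ+','pJ-'))/4)
```

```text
lidF- [ 0.5318 -0.3693  0.0655] [0.0023 0.0023]
lidF+ [ 0.4871 -0.1235  0.0628] [0.0025 0.0025]
lidB+ [ 0.6151 -0.1005  0.0638] [0.0029 0.0029]
lidB- [ 0.659  -0.3463  0.0655] [0.0021 0.0021]
h+ [ 0.4593 -0.2096  0.0508] [0.002 0.002]
h- [ 0.4645 -0.2932  0.0511] [0.0063 0.0063]
pR- [0.4876 0.1644 0.0236] [0.0038 0.0038]
pR+ [0.5032 0.2735 0.0247] [0.0036 0.0036]
pJ+ [0.5769 0.2614 0.0252] [0.0021 0.0021]
pJ- [0.5583 0.1526 0.0186] [0.0041 0.0041]
fJ- [0.5916 0.1468 0.0224] [0.0045 0.0045]
lidF- lidF+ 0.24981950550750331 1.7509046353056914
lidB- lidB+ 0.24967329084556494 1.747345363516329
h- h+ 0.08380551378867485 1.6331397840351187
pR- pR+ 0.1102027553618695 1.4285864833193238
pJ- pJ+ 0.11054356107038106 1.4010559606854645
lidF- lidB- 0.12922620839991064 0.17884204102955165
lidF+ lidB+ 0.13011914507173655 0.17778417426247903
[ 0.57323464 -0.23487523  0.06442037] [0.53148965 0.21296467 0.02300348]
```

```bash
cat >> h.py <<'E'
def rel(P,yaw=None):
    "shift in tool axes (mm) and twist (deg) to TCP target P with tool y at world angle yaw (mod pi)"
    s=ctrl.read_state();R=np.array(s["tool_rot"]);d=R.T@(np.array(P)-s["position"])
    y=np.arctan2(R[1,1],R[0,1]);t=0 if yaw is None else -((yaw-y+np.pi/2)%np.pi-np.pi/2)
    print("shift mm",np.round(d*1e3,1),"twist",round(np.degrees(t),1),"n rows",np.ceil(np.linalg.norm(d)/.05),"q7",round(s["q"][6],2),'t',s['time'])
cy=0.178;Cc=np.array([0.5732,-0.2349])
def case(x,y,z):
    c,s=np.cos(cy),np.sin(cy);return np.array([Cc[0]+c*x-s*y,Cc[1]+s*x+c*y,z])
E
python3 -c "
from h import *
rel([0.40,0.2,0.25],0.178);rel(case(-.107,0,.15),cy)"
```

```text
shift mm [-272.9 -270.5  -13.8] twist 54.0 n rows 8.0 q7 -0.09 t 0.15
shift mm [-531.7 -649.3   86.7] twist 54.0 n rows 17.0 q7 -0.09 t 0.15
```

```bash
python3 -m crank '0.06 -0.273 -0.27 -0.014 30; 0.03 -0.273 -0.27 -0.014 54; 0.024 -0.273 -0.27 -0.014 54;0.024 -0.273 -0.27 -0.014 54;0.024 -0.273 -0.27 -0.014 54;0.024 -0.273 -0.27 -0.014 54;0.024 -0.273 -0.27 -0.014 54;0.024 -0.273 -0.27 -0.014 54; 0.024 -0.273 -0.27 -0.014 54' 15
python3 -c "
from h import *
snap('wrist','w1');rel(case(-.107,0,.15),cy)"
```

```text
time: 1.05
position: [0.4021, 0.196, 0.2509]
tool_rot: [[-0.169, 0.986, 0.001], [0.986, 0.169, 0.0], [0.0, 0.001, -1.0]]
force: [0.3, 0.6, 0.4]
width: 0.0267
finger_force: 0.0
shift mm [-457.4  -12.3  100.5] twist -0.3 n rows 10.0 q7 -0.41 t 1.1
```

```bash
python3 -m crank '0.024 -0.457 -0.012 0.1 0;0.024 -0.457 -0.012 0.1 0;0.024 -0.457 -0.012 0.1 0;0.024 -0.457 -0.012 0.1 0;0.024 -0.457 -0.012 0.1 0;0.024 -0.457 -0.012 0.1 0;0.024 -0.457 -0.012 0.1 0;0.024 -0.457 -0.012 0.1 0;0.024 -0.457 -0.012 0.1 0;0.024 -0.457 -0.012 0.1 0;0.024 -0.457 -0.012 0.1 0'
python3 -c "
from h import *
c=snap('wrist','w2');rel(case(-.107,0,.05),cy)
im=cv2.imread('pics/w2.png')
for y in(-.042,.042):
  u,v=proj(c,case(-.107,y,.052));cv2.circle(im,(int(u*1.5),int(v*1.5)),4,(0,0,255),1);print(u*1.5,v*1.5)
w1=cv2.imread('pics/w1.png')
cv2.imwrite('pics/v1.png',np.hstack([cv2.resize(im,(400,300)),cv2.resize(w1,(400,300))]))"
```

```text
time: 2.2
position: [0.4691, -0.2529, 0.1494]
tool_rot: [[-0.174, 0.985, -0.002], [0.985, 0.174, -0.002], [-0.001, -0.003, -1.0]]
force: [-0.2, 0.7, -0.0]
width: 0.024
finger_force: 0.0
shift mm [-2.5 -1.8 99.7] twist -0.1 n rows 2.0 q7 0.76 t 2.25
379.14251302838596 376.20302631815383
378.73540124571895 239.02515392870998
```

View pics/v1.png

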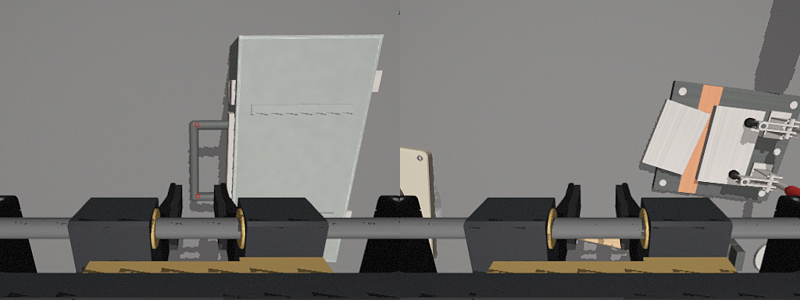

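The bar sits at about (194,122)–(194,198) in the left half, within 2 mm of the prediction and between the fingers. Next I go down and grip it.

```bash
python3 -m crank '0.024 -0.002 -0.003 0.05 0;0.024 -0.002 -0.003 0.1 0;0.024 -0.002 -0.003 0.103 0;0.024 -0.002 -0.003 0.103 0;0 -0.002 -0.003 0.103 0;0 -0.002 -0.003 0.103 0;0 -0.002 -0.003 0.103 0;0 -0.002 -0.003 0.103 0' 15
python3 -c "
from h import *
s=ctrl.read_state();R=np.array(s['tool_rot']);p=np.array(s['position']);print(s['q'])
h=case(.065,0,.04);b=p+[0,0,.005];ax=np.array([np.cos(cy),np.sin(cy)])
r0=np.array([(b-h)[:2]@ax,b[2]-h[2]]);print(r0)
for t in np.arange(0,1.81,.15):
  r=np.array([[np.cos(t),np.sin(t)],[-np.sin(t),np.cos(t)]])@r0
  d=np.append((r-r0)[0]*ax,(r-r0)[1]);print(round(t,2),np.round(R.T@d*1e3,1))
"
```

```text
time: 3.05
position: [0.4651, -0.2546, 0.0493]
tool_rot: [[-0.175, 0.985, -0.002], [0.985, 0.175, 0.001], [0.001, -0.001, -1.0]]
force: [-13.6, 0.5, 13.1]
width: 0.0092
finger_force: 15.0
[-0.22596932  0.39616935  0.756172    1.9392104  -0.33499138  0.93637363
  0.87013142]
[-0.17492301  0.01426519]
0.0 [0. 0. 0.]
0.15 [  0.    4.1 -26. ]
0.3 [  0.1  12.  -51.1]
0.45 [  0.1  23.5 -74.7]
0.6 [  0.2  38.5 -96.3]
0.75 [   0.2   56.5 -115.5]
0.9 [   0.3   77.2 -131.7]
1.05 [   0.4  100.1 -144.7]
1.2 [   0.4  124.6 -154.1]
1.35 [   0.5  150.3 -159.7]
1.5 [   0.5  176.6 -161.5]
1.65 [   0.6  202.8 -159.3]
1.8 [   0.6  228.3 -153.2]
```

```bash
python3 -m crank '0 0 0.002 -0.015 0;0 0 0.006 -0.032 0;0 0 0.012 -0.05 0;0 0 0.024 -0.074 0;0 0 0.039 -0.096 0;0 0 0.057 -0.115 0;0 0 0.078 -0.131 0;0 0 0.101 -0.144 0;0 0 0.125 -0.153 0;0 0 0.15 -0.159 0;0 0 0.177 -0.161 0; 0 0 0.177 -0.161 0'
```

```text
time: 4.25
position: [0.6443, -0.2222, 0.2111]
tool_rot: [[-0.179, 0.984, 0.005], [0.984, 0.179, -0.003], [-0.004, 0.004, -1.0]]
force: [0.3, 0.9, 5.6]
width: 0.0092
finger_force: 15.0
```

```bash
python3 -m crank '0 0 0.015 0.002 0;0 0 0.03 0.004 0;0 0 0.042 0.007 0;0 0 0.048 0.009 0; 0 0 0.048 0.009 0;0.04 0 0.046 0.006 0;0.04 0 0.046 0.006 0;0.04 0 0.046 -0.03 0;0.06 0 0.046 -0.05 0;0.087 0 0.0 -0.05 0;0.087 0 -0.04 -0.05 0;0.087 0 -0.04 -0.05 0'
python3 -c "
from h import *
for n in('scene','side','wrist'): snap(n,n+'2')
mosaic([('scene2',138,150),('side2',212,205),('wrist2',0,0),('wrist2',0,0)],'pics/m2.png')
w=load('wrist2')['color'];m=cv2.imread('pics/m2.png');m[300:]=np.hstack([cv2.resize(w,(400,300)),cv2.resize(load('scene2')['color'][150:250,100:250],(400,300))]);cv2.imwrite('pics/m2.png',m)"
```

```text
time: 5.45
position: [0.5967, -0.2325, 0.2597]
tool_rot: [[-0.171, 0.985, -0.0], [0.985, 0.171, 0.001], [0.001, 0.0, -1.0]]
force: [1.2, -0.8, 0.1]
width: 0.0568
finger_force: 0.0
```

View pics/m2.png

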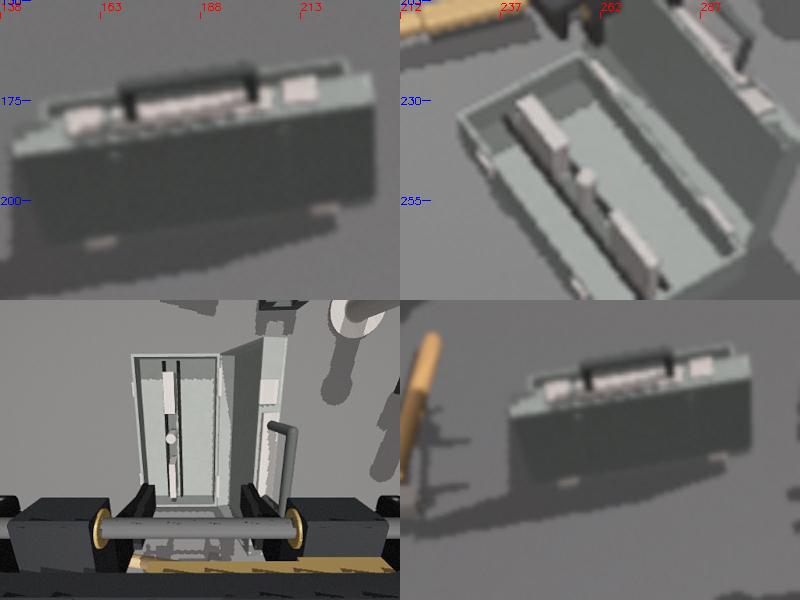

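Bottom-left: the case is open. The upper (+y) gauge is about 11 px wide, the pin is at (171,438), and the lower (-y) gauge is about 7 px wide at (172,478). That makes the -y gauge the spacer. I'll move above it and look at the spacer and fixture closely.

```bash
python3 -c "
from h import *
rel(case(-.01,-.07,.19),cy)"
```

```text
shift mm [-70.9 -39.9  69.4] twist 0.0 n rows 3.0 q7 0.69 t 5.6
```

```bash
python3 -m crank '0.03 -0.035 -0.02 0.03 0;0.03 -0.071 -0.04 0.069 0;0.03 -0.071 -0.04 0.069 0;0.03 -0.071 -0.04 0.069 0;0.03 -0.071 -0.04 0.069 0'
python3 -c "
from h import *
c=snap('wrist','w3')
for z in(.054,.004):print([np.round(proj(c,case(-.01,y,z)),1).tolist() for y in(-.1,-.04,0,.07)])
def crop(tag,x0,y0,w,h,s):
  im=cv2.resize(load(tag)['color'][y0:y0+h,x0:x0+w],None,fx=s,fy=s,interpolation=cv2.INTER_CUBIC)
  for i in range(0,w,25): cv2.putText(im,str(x0+i),(i*s,10),0,.35,(0,0,255));cv2.line(im,(i*s,12),(i*s,18),(0,0,255))
  for i in range(0,h,25): cv2.putText(im,str(y0+i),(0,i*s+4),0,.35,(255,0,0));cv2.line(im,(22,i*s),(30,i*s),(255,0,0))
  return im
m=np.zeros((600,800,3),np.uint8);m[:450,:600]=crop('w1',312,90,200,150,3);u=int(proj(c,case(-.01,-.07,.05))[0]);m[:,600:]=crop('w3',u-25,70,50,150,4);cv2.imwrite('pics/m3.png',m)"
```

```text
time: 6.1
position: [0.5764, -0.3054, 0.1902]
tool_rot: [[-0.179, 0.984, 0.001], [0.984, 0.179, 0.0], [-0.0, 0.001, -1.0]]
force: [-0.0, 0.3, -0.0]
width: 0.0453
finger_force: 0.0
[[252.9, 222.2], [253.0, 164.2], [253.1, 121.4], [253.3, 36.7]]
[[252.9, 206.5], [253.0, 155.9], [253.1, 119.1], [253.2, 47.6]]
```

View pics/m3.png

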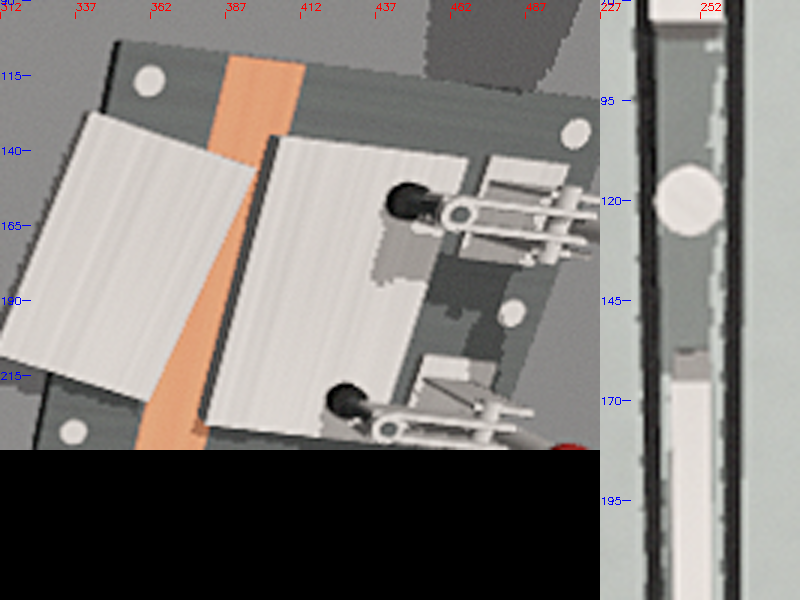

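Right strip: the spacer top runs x 245–254.75 px (about 10 mm wide), with its +y end at row 165, so it lies about 3 mm from prediction. Left: the loose plate corners and the fixed joint edge (405,136)–(381,231) are clear, and the joint is wide at the bottom (-y) end.

Run:
```python
from h import *
a,b,w,w3,s2=load('scene0'),load('side0'),load('w1'),load('w3'),load('side2')
print('spacer +y top',tri([(w3,(249.9,165)),(s2,(266.25,257.75))]), at_z(w3,(249.9,165),.054), case(-.01,-.04,.054))
f1,f2=at_z(w,(405.3,136),.024),at_z(w,(381.3,231.3),.024);f3=at_z(w,(468,142.3),.024)
d=f1-f2;fy=np.arctan2(d[1],d[0])-np.pi/2;print('fixed edge',f1,f2,np.linalg.norm(d),'yaw',fy,'far',f3,np.linalg.norm(f3-f1))
print('tri f-',tri([(w,(381.3,231.3)),(b,(228,176.25)),(a,(310,189))]))
O=(f1+f2)/2;R=np.array([[np.cos(fy),-np.sin(fy)],[np.sin(fy),np.cos(fy)]])
def loc(X): return np.round(np.append(R.T@(np.array(X)-O)[:2],X[2]),4)
for k,uvw,uva,uvb in[('R+',(343.7,127.3),(345,169),(196.25,160.5)),('J+',(397.3,146),(344.75,185),(214.25,157)),('J-',(362,224.3),(310.5,182.5),(219.5,178.25)),('R-',(312,209),(311.75,166.5),(201.25,180.5))]:
    print(k,loc(at_z(w,uvw,.024)),'tri',loc(tri([(w,uvw),(b,uvb),(a,uva)])[0]))
for k,u,v in[('h- top',(327,193.75),(253.75,143)),('h+ top',(359,192),(243.75,128.75)),('h- bot',(325,207),(252.75,154.25)),('h+ bot',(356.5,205),(242.75,140))]:
    X,r=tri([(a,u),(b,v)]);print(k,loc(X),r)
```

```text
spacer +y top (array([ 0.57037769, -0.27806309,  0.05493585]), [np.float64(0.002957263507245712), np.float64(0.002957263507246059)]) [ 0.56758363 -0.27730955  0.054     ] [ 0.57044046 -0.27603861  0.054     ]
fixed edge [0.57887324 0.27536004 0.024     ] [0.58763755 0.14713594 0.024     ] 0.12852326947311174 yaw 0.06824534056856768 far [0.65844381 0.28130198 0.024     ] 0.07979212637500298
tri f- (array([0.59051064, 0.1466835 , 0.02152481]), [np.float64(0.0014964660416645313), np.float64(0.004604134652225592), np.float64(0.004603687129849676)])
R+ [-0.0779  0.0668  0.024 ] tri [-0.0766  0.0674  0.0241]
J+ [-0.0068  0.0512  0.024 ] tri [-0.0044  0.0512  0.0234]
J- [-0.0284 -0.0568  0.024 ] tri [-0.0279 -0.0576  0.02  ]
R- [-0.0994 -0.042   0.024 ] tri [-0.0989 -0.041   0.0242]
h- top [ 0.1283 -0.0467  0.1304] [np.float64(0.0019312611919145093), np.float64(0.0019312611919145904)]
h+ top [0.1293 0.0443 0.1296] [np.float64(0.0021041819533588932), np.float64(0.0021041819533585654)]
h- bot [ 0.124 -0.045  0.07 ] [np.float64(0.0025187042543803463), np.float64(0.0025187042543803996)]
h+ bot [0.1243 0.048  0.0686] [np.float64(0.003260217584587062), np.float64(0.0032602175845873023)]
```

```bash
python3 -c "
from h import *
rel([0.5729,-0.3068,.039],cy)"
```

```text
shift mm [ -0.9  -4.2 151.5] twist 0.1 n rows 4.0 q7 0.85 t 6.15
```

```bash
python3 -m crank '0.03 -0.001 -0.004 0.05 0;0.03 -0.001 -0.004 0.1 0;0.03 -0.001 -0.004 0.14 0;0.03 -0.001 -0.004 0.151 0;0.03 -0.001 -0.004 0.151 0;0 -0.001 -0.004 0.151 0;0 -0.001 -0.004 0.151 0;0 -0.001 -0.004 0.151 0;0 -0.001 -0.004 0.151 0;0 -0.001 -0.004 0.151 0' 40
```

```text
time: 7.15
position: [0.5718, -0.3086, 0.0401]
tool_rot: [[-0.177, 0.984, 0.002], [0.984, 0.177, -0.0], [-0.001, 0.002, -1.0]]
force: [-2.2, 1.5, 7.2]
width: 0.01
finger_force: 40.0
```

```bash
cat >> h.py <<'E'
fy=0.0682;FO=np.array([0.58326,0.21125])
def fix(x,y,z):
    c,s=np.cos(fy),np.sin(fy);return np.array([FO[0]+c*x-s*y,FO[1]+s*x+c*y,z])
def floc(P):
    c,s=np.cos(fy),np.sin(fy);d=np.array(P)[:2]-FO;return np.round([c*d[0]+s*d[1],-s*d[0]+c*d[1]],4)
E
python3 -m crank '0 0 0 -0.02 0;0 0 0 -0.06 0;0 0 0 -0.11 0;0 0 0 -0.15 0;0 0 0 -0.15 0'
python3 -c "
from h import *
rel(fix(-.0075,-.09,.19),fy)"
```

```text
time: 7.65
position: [0.5729, -0.3101, 0.1949]
tool_rot: [[-0.176, 0.984, 0.008], [0.984, 0.176, -0.003], [-0.005, 0.008, -1.0]]
force: [1.3, -0.4, -3.0]
width: 0.0099
finger_force: 40.0
shift mm [422.8  84.8   3.6] twist 6.2 n rows 9.0 q7 0.86 t 7.65
```

```bash
python3 -m crank '0 0.03 0.01 0 2;0 0.08 0.02 0 4;0 0.13 0.03 0 6;0 0.18 0.04 0 6.2;0 0.23 0.05 0 6.2;0 0.28 0.06 0 6.2;0 0.33 0.07 0 6.2;0 0.37 0.08 0 6.2;0 0.4 0.085 0.003 6.2;0 0.423 0.085 0.003 6.2;0 0.423 0.085 0.003 6.2;0 0.423 0.085 0.003 6.2'
python3 -c "
from h import *
c=snap('wrist','w4');snap('side','side4');print(proj(c,fix(0,-.065,.024)),proj(c,fix(0,.065,.024)),proj(c,fix(-.028,-.057,.024)))
cv2.imwrite('pics/w4c.png',cv2.resize(c['color'][40:300,156:356],None,fx=2.3,fy=2.3,interpolation=cv2.INTER_CUBIC))
"
```

```text
time: 8.85
position: [0.5794, 0.1231, 0.1849]
tool_rot: [[-0.07, 0.998, -0.001], [0.998, 0.07, -0.001], [-0.0, -0.001, -1.0]]
force: [0.9, -1.6, -2.5]
width: 0.0092
finger_force: 40.0
(np.float64(263.3829511051335), np.float64(166.55181115255846)) (np.float64(265.19360152361355), np.float64(26.907819477743573)) (np.float64(236.60687323626786), np.float64(158.9019931598001))
```

View pics/w4c.png

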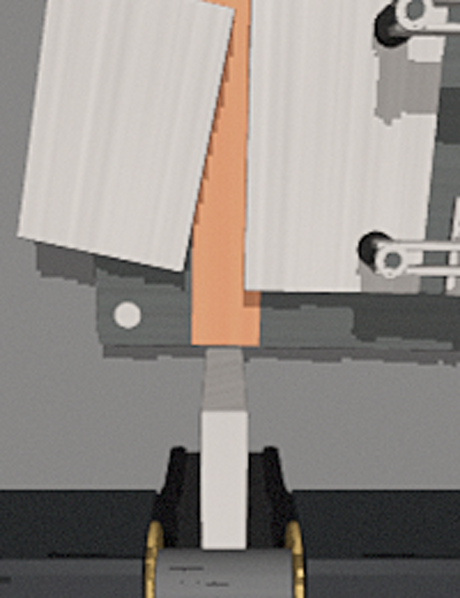

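The fixed edge runs from (264.3,44) to (262.5,166) native and the loose plate's corner is at (235.6,157.4). The spacer hangs straight in the fingers, its top end at native (253.6,218).

Run:
```python
from h import *
c=load('w4');s=ctrl.read_state();p=s['position']
for k,uv,z in[('f-',(262.5,166.1),.024),('f+',(264.3,44.3),.024),('J-',(235.6,157.4),.024),('J+',(258.2,44.3),.024),('sp top',(253.6,218.3),p[2]+.014),('spbot',(253.65,190.9),p[2]-.036)]:
    X=at_z(c,uv,z);print(k,np.round(X,4),'floc',floc(X),'rel tcp',floc(X)-floc(p))
rel(fix(-.0078,-.028,.19),fy)
```

```text
f- [0.5867 0.1468 0.024 ] floc [-0.0009 -0.0645] rel tcp [0.0086 0.0247]
f+ [0.5792 0.2617 0.024 ] floc [-0.0006  0.0506] rel tcp [0.0089 0.1398]
J- [0.5581 0.154  0.024 ] floc [-0.029  -0.0554] rel tcp [-0.0195  0.0338]
J+ [0.5735 0.2613 0.024 ] floc [-0.0063  0.0506] rel tcp [0.0032 0.1398]
sp top [0.5767 0.155  0.1993] floc [-0.0104 -0.0556] rel tcp [-0.0009  0.0336]
spbot [0.5768 0.1546 0.1493] floc [-0.0103 -0.0561] rel tcp [-0.0008  0.0331]
shift mm [61.2  1.7 -4.7] twist -0.0 n rows 2.0 q7 -0.03 t 8.95
```

```bash
python3 -m crank '0 0.03 0.001 0.02 0;0 0.058 0.0016 0.05 0;0 0.058 0.0016 0.09 0;0 0.058 0.0016 0.11 0;0 0.058 0.0016 0.116 0;0 0.058 0.0016 0.116 0;0 0.058 0.0016 0.116 0'
python3 -c "
from h import *
s=ctrl.read_state();print(floc(s['position']));rel(fix(-.0079,-.031,.0495),fy)"
```

```text
time: 9.65
position: [0.5786, 0.1805, 0.071]
tool_rot: [[-0.068, 0.998, 0.002], [0.998, 0.068, 0.001], [0.001, 0.002, -1.0]]
force: [-0.3, -0.8, -1.9]
width: 0.0095
finger_force: 40.0
[-0.0068 -0.0304]
shift mm [-0.7 -1.2 21.5] twist -0.0 n rows 1.0 q7 -0.06 t 9.65
```

```bash
python3 -m crank '0 -0.0005 -0.0012 0.005 0;0 -0.0005 -0.0012 0.01 0;0 -0.0005 -0.0012 0.015 0;0 -0.0005 -0.0012 0.02 0;0 -0.0005 -0.0012 0.022 0;0 -0.0005 -0.0012 0.022 0;0 -0.0005 -0.0012 0.022 0'
```

```text
time: 10.35
position: [0.5765, 0.1806, 0.048]
tool_rot: [[-0.069, 0.998, 0.0], [0.998, 0.069, 0.0], [0.0, 0.0, -1.0]]
force: [-3.0, -1.2, 5.9]
width: 0.0098
finger_force: 40.0
```

```bash
python3 -m crank '0.013 0 0 0 0;0.02 0 0 0 0;0.03 0 0 0 0;0.03 0 0 0 0;0.03 0 0 -0.02 0;0.03 0 0 -0.07 0;0.03 0 0 -0.12 0;0.03 -0.05 0 -0.14 0;0.03 -0.06 0 -0.14 0;0.03 -0.06 0 -0.14 0;0.03 -0.06 0 -0.14 0'
python3 -c "
from h import *
c=snap('wrist','w5')
cv2.imwrite('pics/w5c.png',cv2.resize(c['color'][40:300,156:356],None,fx=2.3,fy=2.3,interpolation=cv2.INTER_CUBIC))
"
```

```text
time: 11.45
position: [0.5801, 0.1211, 0.1869]
tool_rot: [[-0.069, 0.998, -0.001], [0.998, 0.069, 0.0], [0.0, -0.001, -1.0]]
force: [-0.3, 1.7, -0.1]
width: 0.0301
finger_force: 0.0
```

View pics/w5c.png

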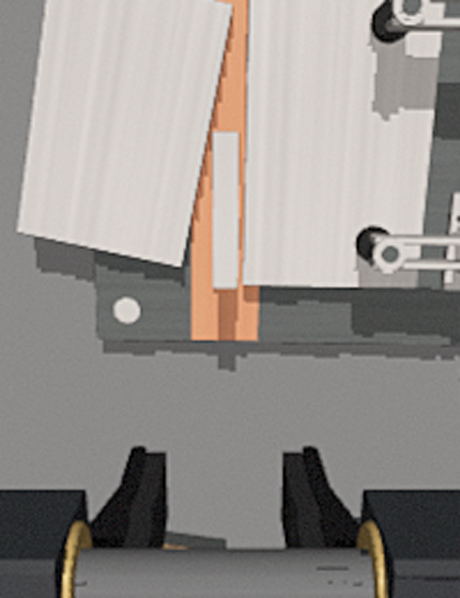

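The spacer stands alone in the joint, clear of both plates, and the loose plate hasn't moved. Next I turn the tool and go behind the loose plate.

```bash
python3 -c "
from h import *
s=ctrl.read_state();print(s['q']);rel(fix(-.128,-.015,.14),None)"
```

```text
[-0.85761821  0.34485382  0.71283921  1.64916965 -0.23659227  1.23724002
 -0.02518912]
shift mm [  74.3 -118.4   46.8] twist 0.0 n rows 3.0 q7 -0.03 t 11.5
```

```bash
python3 -m crank '0.01 0.02 -0.04 0 8;0.01 0.04 -0.08 0.01 16;0.01 0.074 -0.118 0.02 24;0.01 0.074 -0.118 0.03 32;0.01 0.074 -0.118 0.047 40;0.01 0.074 -0.118 0.047 48;0.01 0.074 -0.118 0.047 56;0.01 0.074 -0.118 0.047 64;0.01 0.074 -0.118 0.047 72;0.01 0.074 -0.118 0.047 80;0.01 0.074 -0.118 0.047 88;0.01 0.074 -0.118 0.047 90' 30
python3 -c "
from h import *
rel(fix(-.128,-.015,.027),fy+np.pi/2)"
```

```text
time: 12.7
position: [0.4569, 0.1874, 0.1399]
tool_rot: [[0.998, 0.066, -0.001], [0.066, -0.998, -0.001], [-0.001, 0.001, -1.0]]
force: [-0.0, 0.3, -0.1]
width: 0.01
finger_force: 0.0
shift mm [ -0.2  -0.2 112.9] twist -0.1 n rows 3.0 q7 -1.86 t 12.7
```

```bash
python3 -m crank '0.01 0 0 0.04 0;0.01 0 0 0.08 0;0.01 0 0 0.105 0;0.01 0 0 0.113 0;0.01 0.006 0 0.113 0;0.01 0.012 0 0.113 0;0.01 0.015 0 0.113 0;0.01 0.017 0 0.113 0;0.01 0.017 0 0.113 0'
python3 -c "
from h import *
s=ctrl.read_state();print(floc(s['position']),s['force'])"
```

```text
time: 13.6
position: [0.4751, 0.1877, 0.0281]
tool_rot: [[0.998, 0.069, 0.001], [0.069, -0.998, 0.001], [0.001, -0.001, -1.0]]
force: [-0.1, -0.1, 0.9]
width: 0.01
finger_force: 0.0
[-0.1095 -0.0161] [-0.05787695 -0.06793779  0.91678055]
```

```bash
python3 -m crank '0.01 0.002 0 0 0;0.01 0.003 0.0005 0 0;0.01 0.004 0.001 0 0;0.01 0.005 0.0015 0 0;0.01 0.006 0.002 0 0;0.01 0.007 0.0025 0 0;0.01 0.008 0.003 0 0;0.01 0.009 0.0035 0 0;0.01 0.01 0.004 0 0;0.01 0.01 0.004 0 0'
python3 -c "
from h import *
s=ctrl.read_state();print(floc(s['position']),s['force'])"
```

```text
time: 14.6
position: [0.485, 0.184, 0.0275]
tool_rot: [[0.998, 0.069, 0.0], [0.069, -0.998, -0.0], [0.0, 0.0, -1.0]]
force: [-1.6, 0.2, 0.8]
width: 0.0104
finger_force: 0.8
[-0.0999 -0.0205] [-1.55806386  0.15092488  0.78330475]
```

```bash
python3 -m crank '0.01 0.001 0.0005 0 0;0.01 0.002 0.001 0 0;0.01 0.003 0.0015 0 0;0.01 0.004 0.002 0 0;0.01 0.005 0.0025 0 0;0.01 0.005 0.0025 0 0'
python3 -c "
from h import *
s=ctrl.read_state();print(floc(s['position']),s['force'])
c=snap('wrist','w6')
cv2.imwrite('pics/w6c.png',cv2.resize(c['color'],None,fx=1.5,fy=1.5,interpolation=cv2.INTER_CUBIC))
"
```

```text
time: 15.2
position: [0.4885, 0.1819, 0.0272]
tool_rot: [[0.998, 0.069, -0.003], [0.069, -0.998, -0.0], [-0.003, -0.0, -1.0]]
force: [-9.9, -0.6, 6.0]
width: 0.0099
finger_force: 4.8
[-0.0965 -0.0228] [-9.93660486 -0.61668905  5.96772092]
```

View pics/w6c.png

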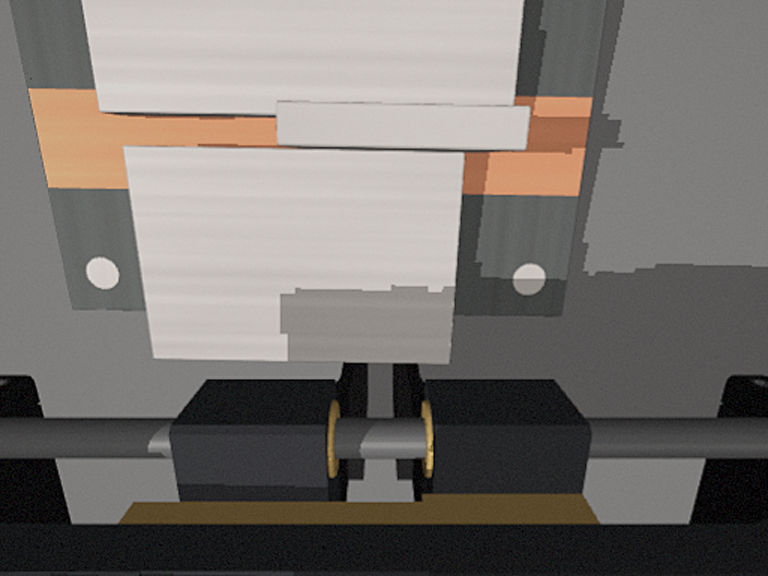

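Run:
```python
from h import *
c=load('w6')
P={k:at_z(c,(u/1.5,v/1.5),z) for k,u,v,z in[('J+',125,147,.024),('J-',464,152,.024),('R+',155,359,.024),('R-',450,363,.024),('F+',99,110,.024),('S+',278,101,.062),('S-',528,107,.062),('s+',278,146,.062),('s-',526,150,.062)]}
for k in P:print(k,floc(P[k]))
for a,b in(('J-','J+'),('R-','R+'),('S-','S+'),('s-','s+')):
    d=P[b]-P[a];print(a,b,np.linalg.norm(d),'ang vs fixture',np.arctan2(d[1],d[0])-np.pi/2-fy)
```

```text
J+ [-0.0106  0.0591]
J- [-0.012  -0.0494]
R+ [-0.0849  0.0607]
R- [-0.0864 -0.0486]
F+ [0.0003 0.0653]
S+ [-0.0013  0.0013]
S- [-0.0024 -0.0569]
s+ [-0.0112  0.002 ]
s- [-0.012  -0.0574]
J- J+ 0.10851210556711371 ang vs fixture -0.012584776377175103
R- R+ 0.10928430119319955 ang vs fixture -0.01361716707973644
S- S+ 0.05828379982098462 ang vs fixture -0.02018771880523902
s- s+ 0.059429588801421296 ang vs fixture -0.013479769722062732
```

All but flush, within about 0.013 rad. I'll press a little harder.

```bash
python3 -m crank '0.01 0.0005 0.0005 0 0;0.01 0.001 0.001 0 0;0.01 0.0015 0.0015 0 0;0.01 0.002 0.0015 0 0;0.01 0.002 0.0015 0 0;0.01 0.002 0.0015 0 0;0.01 0.002 0.0015 0 0;0.01 0.002 0.0015 0 0'
python3 - <<'E'
from h import *
s=ctrl.read_state();print(floc(s['position']),s['force'],s['finger_force'])
c=snap('wrist','w7');snap('side','side7');snap('scene','scene7')
a=cv2.resize(c['color'][40:260,50:420],(740,440),interpolation=cv2.INTER_CUBIC)[:,:]
d=load('side7')['color'][190:300,200:340];e=load('scene7')['color'][140:230,130:270]
m=np.zeros((600,740,3),np.uint8);m[:440]=a
m[440:,:204]=cv2.resize(d,(204,160));m[440:,220:469]=cv2.resize(e,(249,160));cv2.imwrite('pics/m7.png',m)
b=load('side2')
# lid bar expected at angle th
for th in(1.5,1.7,1.8):
    r=np.array([[np.cos(th),np.sin(th)],[-np.sin(th),np.cos(th)]])@np.array([-.172,.012])
    print(th,[np.round(proj(load('side7'),case(.063+r[0],y,.04+r[1]))-np.array([200,190]),1).tolist() for y in(-.042,.042)])
E
```

```text
time: 16.05
position: [0.4889, 0.1812, 0.0268]
tool_rot: [[0.998, 0.07, -0.007], [0.07, -0.998, 0.0], [-0.007, -0.001, -1.0]]
force: [-15.9, 1.0, 9.0]
width: 0.0101
finger_force: 8.2
[-0.0962 -0.0235] [-15.91254501   1.00940866   9.00178845] 8.155782110989094
1.5 [[85.5, 30.0], [70.5, 12.5]]
1.7 [[94.3, 26.0], [79.2, 8.7]]
1.8 [[98.5, 24.5], [83.4, 7.4]]
```

View pics/m7.png

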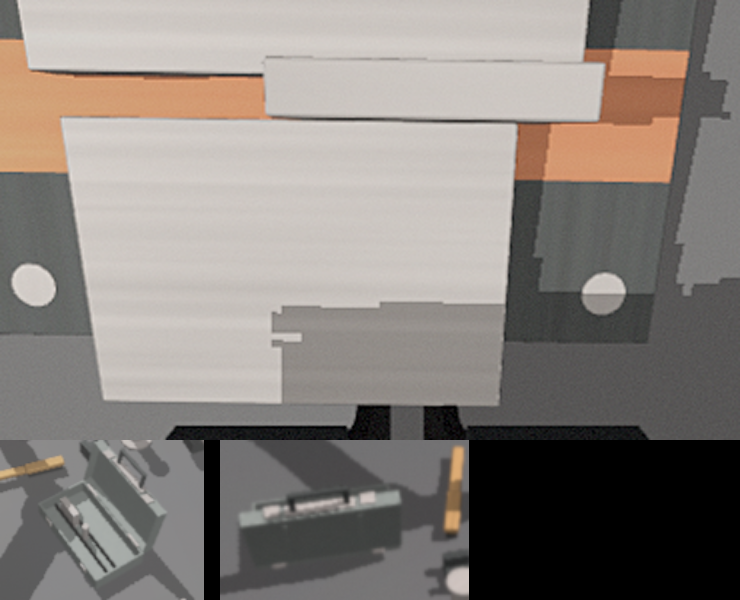

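The joint edges are parallel and the lid handle in the side view matches 1.8 rad. The fingers also press the overhanging plate down with about 9 N, which could tip it, so I'll ease that off by raising slightly.

```bash
python3 -m crank '0.01 0 0 -0.0005 0;0.01 0 0 -0.001 0;0.01 0 0 -0.001 0;0.01 0 0 -0.001 0'
```

```text
time: 16.6
position: [0.4888, 0.181, 0.0271]
tool_rot: [[0.998, 0.07, -0.007], [0.07, -0.998, -0.001], [-0.007, 0.0, -1.0]]
force: [-11.6, 1.1, -1.5]
width: 0.0103
finger_force: 5.9
```

```bash
python3 -c "
from workcell import ctrl
print(ctrl.job_done());s=ctrl.read_state();print(s['time'],s['force'],s['position'])"
```

```text
the job is handed in; nothing more can be done
None
the job is handed in; nothing more can be done
```

I handed the job in at 16.6 s: the lid is open on its stop, the 10 mm spacer stands in the joint, and the loose plate is pressed flush against it with about 12 N. The hand-in returned no verdict.

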